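Release and push off the filter cover of the bench dust collector

ROBOT

A 7-joint arm with a two-finger parallel gripper is mounted at the origin on the work surface. World frame = base frame: x ahead of the robot, y to its left, z up, the work surface at z = 0. Lengths are in m, angles in rad, forces in N, time in s.
With the tool pointing down it reaches from about 0.4 to 0.85 m from the base axis. Payload 6.9 kg.
Tool frame: the origin (TCP) lies between the finger pads; the fingertips stand 11 mm ahead of it and the grasp point (between the pads) lies 8 mm behind it; z points along the fingers, y is the line along which they close (so a half turn about z gives the same grasp; the last joint's range is limited). The gripper opens to 85 mm and grips with 20 to 120 N. Pads are 22 mm wide; open, the fingers measure 114 mm over their backs; the gripper's body (76 mm by 85 mm) begins 54 mm behind the grasp point. The pads swing forward as they close: fully open they stand 13 mm farther back than shut.
Start: joints at [-1.212, 0.507, -0.238, 1.5, 0.126, 1.149, -0.155], TCP at [0.157, 0.605, 0.221] pointing down, gripper open.
Joint ranges: [-3.08, 3.08], [-0.24, 2.05], [-1.43, 1.35], [0, 2.5], [-1.52, 4.66], [0.17, 1.96], [-2.89, 2.89]. Speed limits (rad/s): [2.39, 2.39, 3.14, 3.14, 3.14, 3.14, 3.14].

INTERFACE

Orientations are given as a rotation vector (axis times angle).
In Python, from plant import env gives the robot as it stands.
- The arm moves only by the tool send_rows, never from a script. Its argument "moves" is a list of rows, each an object with "gripper": the finger opening in m, from 0 to 0.0854; "linear": the shift along the world's x, y, z in m, a list of three; "yaw": the turn about the world's z in rad. In form: [{"gripper": gripper, "linear": [x, y, z], "yaw": yaw}, ...]. A call has 1 to 20 rows; each row is the pose to reach, as a shift and turn from the pose commanded when the call began; what a row does not reach only later rows make up. A row lasts 1/12 s, in which the tool goes at most 41.7 mm and 7.16 degrees, less where a joint would pass 70% of its speed; a pose out of reach is approached as far as the arm can. A call with a gripper value outside its range is refused whole. The fingers move at their own pace and stop on an object; "squeeze" is the grip in N (left out, the last holds). Time passes only in rows, so rows that repeat a pose let the fingers close. It gives the time, the measured TCP pose, the force, the opening and the grip force at its end, in the units of the state.
- env.state(): the state, without advancing time (a new reading comes with each control period).
- env.snapshot(name): name is "side" or "top"; returns the picture (420x560x3 uint8, red, green, blue); there is no depth.
- env.camera_info(name): a dict with "mtx" (3x3 intrinsics, pixels), "R" (3x3) and "t" (3): a world point X has camera coordinates R X + t. Camera axes: x right, y down, z forward; pixel columns grow to the right and rows downward; lengths in m; the calibration is good to about 2 mm. A picture is of the moment at which its call begins. camera_info takes no time and is no camera call.
- env.sign_off(): hands the job in; it is judged then, once.
The state is a dict: "clock": time; "q": joint angles; "joint_vel": joint speeds; "tau": joint torques, N m; "position": TCP position; "tcp_rot": TCP orientation; "contact_force": force on the tool from outside, world axes, zero at the start; "moment": the same for the moment, N m; "width": opening from 0.0 (shut) to 1.0 (fully open); "grasp_force": force on a finger pad.
Only numpy, scipy, OpenCV 4.12 (cv2) and the standard library are available. Lean on these libraries where they do the work, as an engineer would, in place of code of your own. Each camera call takes 0.05 s, during which the arm holds its last target. There are 200 camera calls.

TASK

On the dust collector on the bench, press the snap tab fully in, then push the released filter cover along its guides, off its seat and onto the ledge, so that the filter opening is wholly uncovered. Push it only, with the fingertips or the outside of the fingers: do not lift it or let it drop off the collector. Leave the cover lying flat on the ledge, and do not move the other things on the bench.

Things in the scene. Friction and masses are not known exactly. Their poses are not given: they have to be found in the camera images.
- collector: The dust collector, a grey steel box fixed to the bench, 105 mm high. Origin on the bench below the middle of the cover's seat; z up, x = the way the cover slides off. It spans x -48 to 156, y -58 to 58 mm. A flat floor at z = 90 mm carries the cover: seat x -42 to 42 mm, then the ledge at the same height. The tab boss stands at +y; a hose spigot sticks out 31 mm at -y; beyond the x = -48 mm end the space is free.
- opening (a point): Centre of the filter opening in the seat, at floor height, under the cover (collector x = 0, y = 0, z = 90 mm). It spans x -33 to 33, y -35 to 35 mm, 20 mm deep. Beside the seat (x -48 to 42 mm) lips up to z = 105 mm over the cover's edges hold it down, with 88 mm free between them. Behind the seat is a low stop, to z = 94 mm, at x -48 to -44 mm.
- ledge_end (a point): Middle of the far end of the ledge at floor height (collector x = 150, y = 0, z = 90 mm): the face of an end stop 10 mm high, which halts the cover when it has slid 108 mm. Guide walls along ledge and seat at y = +-52 mm rise to z = 102 mm.
- cover: The filter cover, a loose light grey plastic plate 84 (x) x 100 (y) x 8 mm, 0.13 to 0.25 kg, lying on the seat in its guides (2 mm play each way). Origin at the centre of its underside; axes as the collector's; it starts at the collector's x = 0, z = 90 mm. The opening is wholly uncovered once it has slid 75 mm along +x.
- rib (a point): Where to push the cover towards +x: on its rear (-x) face, mid-width, 16 mm above its underside. A rib stands along the rear edge: 8 mm thick, 70 mm wide (y), top 24 mm above the underside, rear face flush with the plate's rear edge (x = -42 mm of the cover).
- tab_top (a point): Centre of the top of the snap tab's pad, where to press: a black block 36 (x) x 40 (y) mm on a boss beside the +y guide wall, at collector x = 62, y = 86 mm; top at z = 112 mm when out, 97 mm when fully in, over a boss 90 mm high. From it a black hook bar 8 mm thick runs inward across the ledge (y -10 to 66 mm, top z = 102 mm when out), 2 mm ahead of the cover's front edge, and locks it.
- tab (a joint): Travel of the snap tab straight down, m: 0 = out (cover locked), 0.015 = fully in against its stop, the hook bar 3 mm below the ledge floor (cover free). The tab moves stiffly, about 4 N all the way, and stays where it is left; the cover is free beyond 0.0125.
- cartridge: Bystander: spare paper filter, upright cylinder 60 mm across, 55 mm high; origin under its centre.
- oil: Bystander: small steel oil bottle, 40 mm across, 90 mm high; origin under its centre.
- flange: Bystander: steel ring 60 mm across, 12 mm high, lying flat; origin under its centre.
- mug: Bystander: white mug 80 mm across, 85 mm high; origin under its centre.
- hammer: Bystander: hammer lying on the bench; origin under its middle.
- jar: Bystander: glass jar with steel cap, 64 mm across, 80 mm high; origin under its centre.
- wrench: Bystander: wrench lying on the bench; origin under its middle.

How it is judged:
By the outcome, as a careful person would: the job done as asked, in the order asked, and still so for the second after the job is handed in, with the robot touching nothing.
It also fails if it takes over 42 s, if anything falls off the work surface, if the arm or the gripper's body presses on something with over 40 N, if the wrist force passes 120 N, or if a joint passes its speed limit or range.

## Working session

There is one attempt and no reset: what is moved stays moved. The work goes in short steps, Python scripts to look and compute and a tool call to move; the robot and the scene stay as the last step left them, time stands still between calls to the robot, and variables do not carry over. Pictures are saved under pics/ and viewed, at most 10 in all, crops included, and the job is handed in when it is done.

Besides the shell and the picture viewer there is one more tool, called after "Emit:" as name(argument=value, ...), one argument or row to a line, values as JSON. send_rows: Moves the arm, as the interface text tells. Its arguments: {"type":"object","properties":{"moves":{"type":"array"},"squeeze":{"type":"number"}},"required":["moves"]}

```bash
mkdir -p pics; python3 - <<'E'
from plant import env
import cv2
for n in("side","top"):
    cv2.imwrite(f"pics/{n}0.png",cv2.resize(env.snapshot(n)[:,:,::-1],(800,600),interpolation=cv2.INTER_CUBIC))
    c=env.camera_info(n);print(n,c)
print(env.state())
E
```

```text
side {'mtx': array([[452.4127764 ,   0.        , 273.0790325 ],
       [  0.        , 452.4127764 , 206.16637699],
       [  0.        ,   0.        ,   1.        ]]), 'R': array([[ 0.75584285, -0.65455012, -0.01630122],
       [-0.38150085, -0.42003177, -0.82342602],
       [ 0.53212658,  0.6285996 , -0.56718944]]), 't': array([-0.40694093,  0.25353527,  1.05314605])}
top {'mtx': array([[417.78966956,   0.        , 276.59410159],
       [  0.        , 417.78966956, 211.13820871],
       [  0.        ,   0.        ,   1.        ]]), 'R': array([[-0.01151545, -0.99981466,  0.01542858],
       [-0.99354871,  0.00969967, -0.11299057],
       [ 0.11281997, -0.01663018, -0.99347627]]), 't': array([-0.04639346,  0.52890853,  1.06801645])}
{'clock': 0.1, 'q': array([-1.21149539,  0.50824813, -0.23748984,  1.50101639,  0.12565145,
        1.14891509, -0.15478203]), 'joint_vel': array([ 0.00112522, -0.00219691, -0.00067893, -0.00297975, -0.00114282,
        0.00034925,  0.00032344]), 'tau': array([-4.24153724e-03, -6.21828604e+01, -2.19433352e+00, -2.50207543e+01,
        1.26345753e-02,  7.84969074e-03, -2.21463262e-05]), 'position': array([0.15688977, 0.60450686, 0.22042435]), 'tcp_rot': array([-3.97619833e-01, -3.11612906e+00,  2.50587699e-03]), 'contact_force': array([-0.00341528,  0.26061941, -0.37284235]), 'moment': array([-0.00898496,  0.01866977,  0.01384144]), 'grasp_force': 0.0, 'width': 0.9971391178848854}
```

View pics/side0.png

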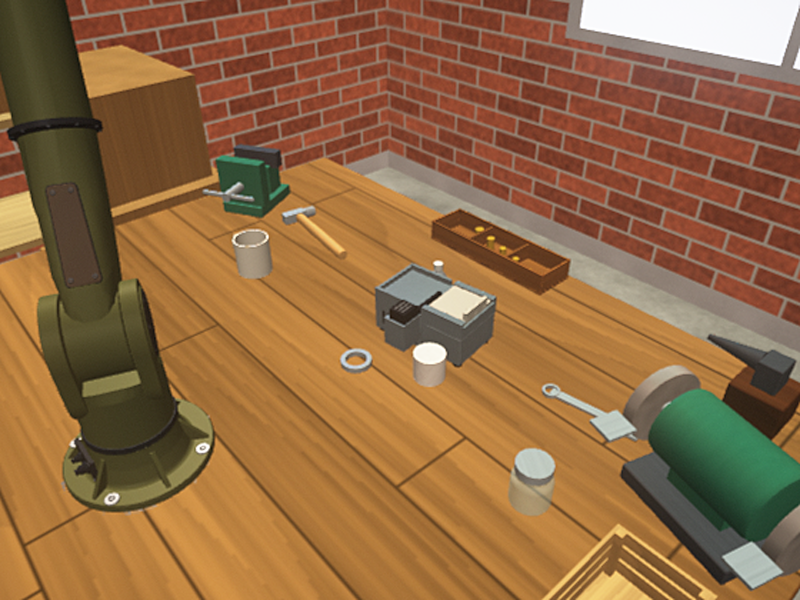

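View pics/top0.png

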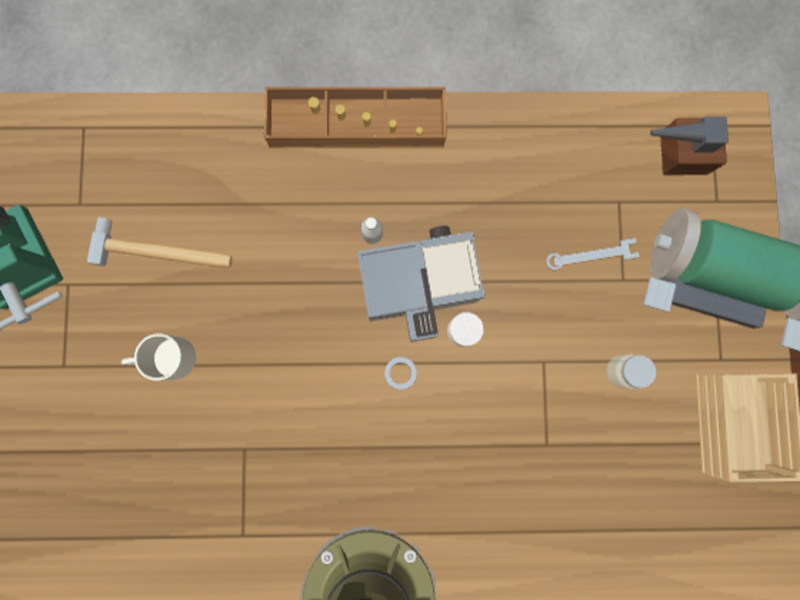

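The side view shows the collector around (435,310), with the tab near (405,310) and the cover to its right. In the top view the collector spans (360–483, 233–340), the cover is at (452,268), the tab pad at (424,323), and the slide direction is to the left. Next I'll take enlarged crops.

```bash
python3 - <<'E'
from plant import env
import cv2
a=env.snapshot("side")[:,:,::-1][178:262,255:355]
b=env.snapshot("top")[:,:,::-1][145:250,235:355]
a=cv2.resize(a,(700,588),interpolation=cv2.INTER_CUBIC)  # x7
b=cv2.resize(b,(600,525),interpolation=cv2.INTER_CUBIC)  # x5
cv2.imwrite("pics/a1.png",a);cv2.imwrite("pics/b1.png",b)
E
```

```text
(no output)
```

View pics/a1.png

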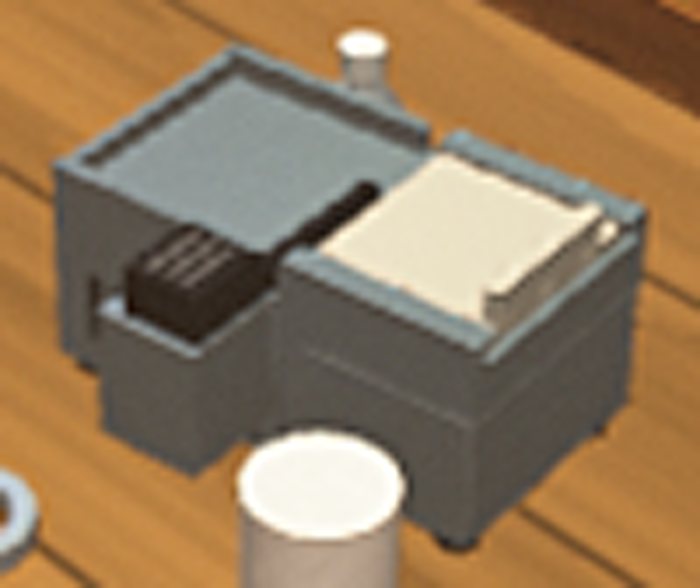

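View pics/b1.png

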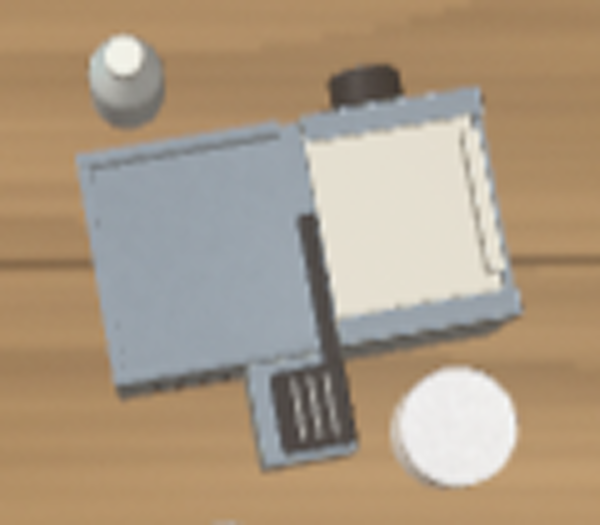

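```bash
cat > h.py <<'E'
from plant import env
import numpy as np
C={n:env.camera_info(n) for n in("side","top")}
def proj(n,X):
    c=C[n];p=(c["mtx"]@(c["R"]@np.atleast_2d(X).T+c["t"][:,None])).T;return p[:,:2]/p[:,2:]
E
python3 - <<'E'
from h import *
from scipy.optimize import least_squares
import cv2
P={"A":(-48,-58,105),"B":(-48,58,105),"E":(156,-58,102),"F":(156,58,102),"T1":(80,106,112),"T2":(44,106,112),"T3":(80,66,112),"D":(42,-58,105)}
top=dict(A=(482,90),B=(521,313),E=(78,157),F=(118,387),T1=(285,452),T2=(356,438),T3=(270,375),D=(300,117))
side=dict(A=(645,212),B=(490,357),E=(237,48),F=(58,165),T1=(130,270),T2=(200,300),T3=(192,225),D=(455,135))
ft=lambda p:np.array([235+(p[0]+.5)/5-.5,145+(p[1]+.5)/5-.5])
fs=lambda p:np.array([255+(p[0]+.5)/7-.5,178+(p[1]+.5)/7-.5])
M=lambda n:C[n]["mtx"]@np.c_[C[n]["R"],C[n]["t"]]
for k in P:
    X=cv2.triangulatePoints(M("top"),M("side"),ft(top[k]),fs(side[k]));print(k,(X[:3]/X[3]).ravel().round(4))
K=list(P)
L=np.array([P[k] for k in K])/1e3
def W(v):
    c,s=np.cos(v[2]),np.sin(v[2]);return L@np.array([[c,-s,0],[s,c,0],[0,0,1]]).T+[v[0],v[1],v[3]]
f=lambda v:np.r_[(proj("top",W(v))-[ft(top[k]) for k in K]).ravel(),(proj("side",W(v))-[fs(side[k]) for k in K]).ravel()]
r=least_squares(f,[.5,-.1,1.7,0],loss="soft_l1");print(r.x,np.degrees(r.x[2]));print(f(r.x).reshape(2,-1,2).round(1).tolist())
v=r.x;c,s=np.cos(v[2]),np.sin(v[2])
for n,p in dict(tab=(62,86),ribrear=(-42,0),back=(-75,0),end=(150,0)).items():
    print(n,v[0]+c*p[0]/1e3-s*p[1]/1e3,v[1]+s*p[0]/1e3+c*p[1]/1e3)
# bystanders
import cv2
R=cv2.Rodrigues(env.state()["tcp_rot"])[0];print(R.round(3))
E
```

```text
A [ 0.6407 -0.1878  0.1014]
B [ 0.5314 -0.2069  0.0975]
E [0.6106 0.0132 0.0958]
F [ 0.4956 -0.0064  0.0983]
T1 [ 0.4626 -0.0878  0.1064]
T2 [ 0.4682 -0.1218  0.1084]
T3 [ 0.5001 -0.0809  0.1057]
D [ 0.6289 -0.0972  0.0979]
[ 0.57858055 -0.14919186  1.73321038 -0.00574405] 99.30563998868053
[[[-0.5, -0.9], [0.5, -0.1], [-0.1, -0.4], [-0.3, -0.7], [0.3, -0.0], [0.7, 0.2], [0.4, -0.7], [0.5, -0.3]], [[0.6, 0.1], [-1.8, -0.2], [-0.5, -0.2], [-0.7, 0.3], [-1.2, 0.3], [-0.5, 1.1], [-0.5, -0.1], [0.3, -0.3]]]
tab 0.4836868697369403 -0.10191407945829867
ribrear 0.585371993008031 -0.19063913626494755
back 0.5907081247809892 -0.2232048497946958
end 0.5543254081471836 -0.0011658939100487875
[[-0.968  0.251 -0.   ]
 [ 0.251  0.968 -0.001]
 [ 0.    -0.001 -1.   ]]
```

The fit gives the collector at (0.579, -0.149) with yaw 99.3°. The tab top is at (0.484, -0.102), about 0.107–0.112 m high. Pixel residuals are about 1 px, and the triangulated points agree with the sizes given.

Emit:
send_rows(
  moves=[
    {"gripper": 0, "linear": [0.03, -0.02, 0.01], "yaw": 0.1},
    {"gripper": 0, "linear": [0.06, -0.04, 0.01], "yaw": 0.2},
    {"gripper": 0, "linear": [0.09, -0.06, 0.01], "yaw": 0.3},
    {"gripper": 0, "linear": [0.12, -0.08, 0.01], "yaw": 0.415},
    {"gripper": 0, "linear": [0.15, -0.1, 0.01], "yaw": 0.415},
    {"gripper": 0, "linear": [0.18, -0.12, 0.01], "yaw": 0.415},
    {"gripper": 0, "linear": [0.21, -0.14, 0.01], "yaw": 0.415},
    {"gripper": 0, "linear": [0.24, -0.16, 0.01], "yaw": 0.415},
    {"gripper": 0, "linear": [0.27, -0.18, 0.01], "yaw": 0.415},
    {"gripper": 0, "linear": [0.3, -0.2, 0.01], "yaw": 0.415},
    {"gripper": 0, "linear": [0.32, -0.23, 0.01], "yaw": 0.415},
    {"gripper": 0, "linear": [0.325, -0.27, 0.01], "yaw": 0.415},
    {"gripper": 0, "linear": [0.325, -0.31, 0.01], "yaw": 0.415},
    {"gripper": 0, "linear": [0.327, -0.35, 0.01], "yaw": 0.415},
    {"gripper": 0, "linear": [0.327, -0.39, 0.01], "yaw": 0.415},
    {"gripper": 0, "linear": [0.327, -0.43, 0.01], "yaw": 0.415},
    {"gripper": 0, "linear": [0.327, -0.47, 0.01], "yaw": 0.415},
    {"gripper": 0, "linear": [0.327, -0.5, 0.01], "yaw": 0.415},
    {"gripper": 0, "linear": [0.327, -0.52, 0.01], "yaw": 0.415},
    {"gripper": 0, "linear": [0.327, -0.53, 0.01], "yaw": 0.415},
  ],
)

```text
clock: 1.87
position: [0.4838, 0.0713, 0.2312]
tcp_rot: [0.246, -3.132, 0.002]
contact_force: [0.4, 0.0, 0.9]
width: 0.003
grasp_force: 0.0
```

Emit:
send_rows(
  moves=[
    {"gripper": 0, "linear": [0, -0.04, 0], "yaw": 0},
    {"gripper": 0, "linear": [0, -0.08, 0], "yaw": 0},
    {"gripper": 0, "linear": [0, -0.12, -0.01], "yaw": 0},
    {"gripper": 0, "linear": [0, -0.15, -0.03], "yaw": 0},
    {"gripper": 0, "linear": [0, -0.17, -0.06], "yaw": 0},
    {"gripper": 0, "linear": [0, -0.176, -0.08], "yaw": 0},
    {"gripper": 0, "linear": [0, -0.176, -0.09], "yaw": 0},
    {"gripper": 0, "linear": [0, -0.176, -0.09], "yaw": 0},
    {"gripper": 0, "linear": [0, -0.176, -0.09], "yaw": 0},
  ],
)

```text
clock: 2.62
position: [0.4841, -0.1, 0.1409]
tcp_rot: [0.255, -3.13, -0.001]
contact_force: [0.6, -0.0, -0.4]
width: -0.006
grasp_force: 0.0
```

```bash
python3 - <<'E'
from plant import env
import cv2,numpy as np
print({k:env.state()[k] for k in("position","contact_force")})
a=cv2.resize(env.snapshot("side")[:,:,::-1][150:262,245:365],(480,448),interpolation=cv2.INTER_CUBIC)
b=cv2.resize(env.snapshot("top")[:,:,::-1][145:257,280:360],(320,448),interpolation=cv2.INTER_CUBIC)
cv2.imwrite("pics/c2.png",np.hstack([a,b]))
E
```

```text
{'position': array([ 0.48412008, -0.09997773,  0.14092167]), 'contact_force': array([ 0.64777178, -0.03276913, -0.39556591])}
```

View pics/c2.png

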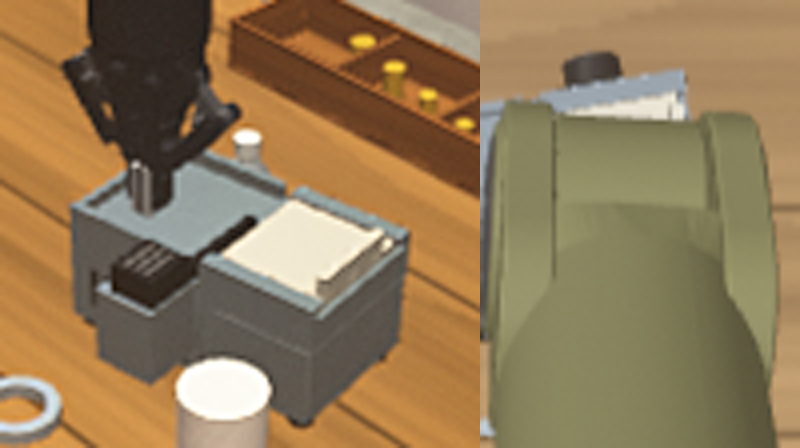

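```bash
python3 - <<'E'
from h import *
for z in(.13,.112,.107):
  p=proj("side",[.484,-.1,z])[0];print(z,((p-[245,150])*4).round(0))
E
```

```text
0.13 [147. 231.]
0.112 [147. 253.]
0.107 [147. 259.]
```

The crop shows the shut fingers at (150,210), above and slightly behind the pad at (153,262). I'll go down by force.

Emit:
send_rows(
  moves=[
    {"gripper": 0, "linear": [0, -0.001, -0.008], "yaw": 0},
    {"gripper": 0, "linear": [0, -0.001, -0.014], "yaw": 0},
    {"gripper": 0, "linear": [0, -0.001, -0.017], "yaw": 0},
    {"gripper": 0, "linear": [0, -0.001, -0.02], "yaw": 0},
    {"gripper": 0, "linear": [0, -0.001, -0.022], "yaw": 0},
    {"gripper": 0, "linear": [0, -0.001, -0.022], "yaw": 0},
  ],
)

```text
clock: 3.22
position: [0.4837, -0.1019, 0.1187]
tcp_rot: [0.253, -3.131, -0.0]
contact_force: [0.4, 0.2, 0.2]
width: 0.0
grasp_force: 0.0
```

```bash
python3 - <<'E'
from plant import env
import cv2,numpy as np
print({k:env.state()[k] for k in("position","contact_force")})
a=cv2.resize(env.snapshot("side")[:,:,::-1][170:245,250:330],(640,600),interpolation=cv2.INTER_CUBIC)
cv2.imwrite("pics/c3.png",a)
E
```

```text
{'position': array([ 0.4837038 , -0.10194061,  0.11873119]), 'contact_force': array([0.38776227, 0.17048712, 0.18350065])}
```

View pics/c3.png

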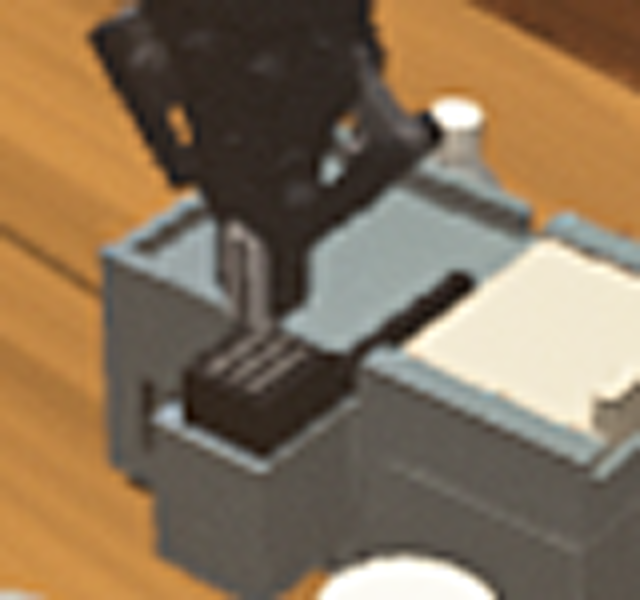

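The tip is at (260,328), apparently still above the pad, whose top centre is at about (268,365). There is no force yet, so I'll continue down in small steps.

Emit:
send_rows(
  moves=[
    {"gripper": 0, "linear": [-0.002, -0.001, -0.002], "yaw": 0},
    {"gripper": 0, "linear": [-0.002, -0.001, -0.004], "yaw": 0},
    {"gripper": 0, "linear": [-0.002, -0.001, -0.006], "yaw": 0},
    {"gripper": 0, "linear": [-0.002, -0.001, -0.006], "yaw": 0},
  ],
)

```text
clock: 3.6
position: [0.4817, -0.103, 0.1128]
tcp_rot: [0.253, -3.131, -0.0]
contact_force: [-0.5, -0.5, -1.0]
width: -0.001
grasp_force: 0.0
```

Emit:
send_rows(
  moves=[
    {"gripper": 0, "linear": [0, 0, -0.002], "yaw": 0},
    {"gripper": 0, "linear": [0, 0, -0.004], "yaw": 0},
    {"gripper": 0, "linear": [0, 0, -0.006], "yaw": 0},
    {"gripper": 0, "linear": [0, 0, -0.006], "yaw": 0},
  ],
)

```text
clock: 3.93
position: [0.4818, -0.103, 0.1068]
tcp_rot: [0.253, -3.131, -0.0]
contact_force: [0.5, -0.8, 0.2]
width: 0.0
grasp_force: 0.0
```

```bash
python3 - <<'E'
from plant import env
import cv2,numpy as np
print({k:env.state()[k] for k in("position","contact_force")})
a=cv2.resize(env.snapshot("side")[:,:,::-1][170:245,250:330],(640,600),interpolation=cv2.INTER_CUBIC)
cv2.imwrite("pics/c4.png",a)
E
```

```text
{'position': array([ 0.48176103, -0.10298748,  0.10675415]), 'contact_force': array([ 0.52237418, -0.75507345,  0.22229432])}
```

View pics/c4.png

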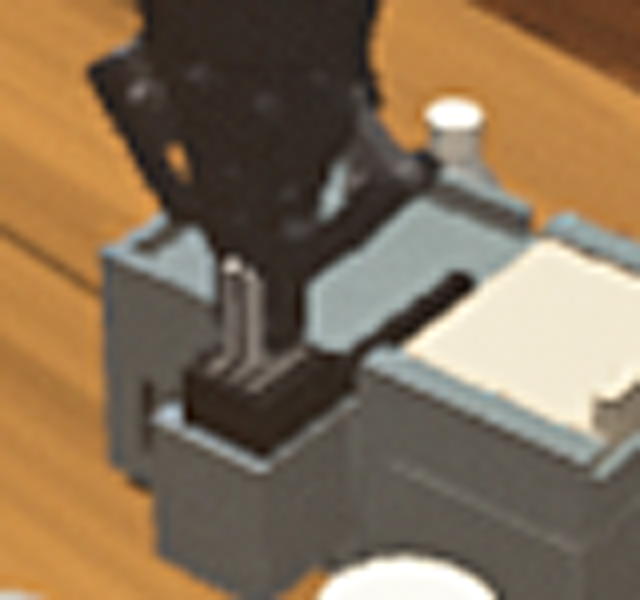

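The fingertips are now at (250,365), over the middle of the pad and almost touching it. The pad is still out.

Emit:
send_rows(
  moves=[
    {"gripper": 0, "linear": [0, 0, -0.002], "yaw": 0},
    {"gripper": 0, "linear": [0, 0, -0.004], "yaw": 0},
    {"gripper": 0, "linear": [0, 0, -0.005], "yaw": 0},
    {"gripper": 0, "linear": [0, 0, -0.005], "yaw": 0},
  ],
)

```text
clock: 4.32
position: [0.4819, -0.103, 0.102]
tcp_rot: [0.253, -3.131, -0.0]
contact_force: [-0.1, 0.0, 0.2]
width: -0.001
grasp_force: 0.0
```

Emit:
send_rows(
  moves=[
    {"gripper": 0, "linear": [0, 0, -0.002], "yaw": 0},
    {"gripper": 0, "linear": [0, 0, -0.004], "yaw": 0},
    {"gripper": 0, "linear": [0, 0, -0.004], "yaw": 0},
  ],
)

```text
clock: 4.57
position: [0.482, -0.103, 0.098]
tcp_rot: [-0.253, 3.131, -0.0]
contact_force: [0.5, -0.2, -0.3]
width: -0.005
grasp_force: 0.0
```

```bash
python3 - <<'E'
from plant import env
import cv2,numpy as np
a=cv2.resize(env.snapshot("side")[:,:,::-1][170:245,250:330],(640,600),interpolation=cv2.INTER_CUBIC)
o=cv2.imread("pics/c4.png")
d=np.abs(a.astype(int)-o).max(2)
print("hook bar",d[270:350,380:480].mean(),"pad front",d[390:450,190:270].mean(),"ctrl",d[420:520,400:580].mean())
cv2.imwrite("pics/c5.png",a)
E
```

```text
hook bar 17.1615 pad front 5.906666666666666 ctrl 1.7721666666666667
```

View pics/c5.png

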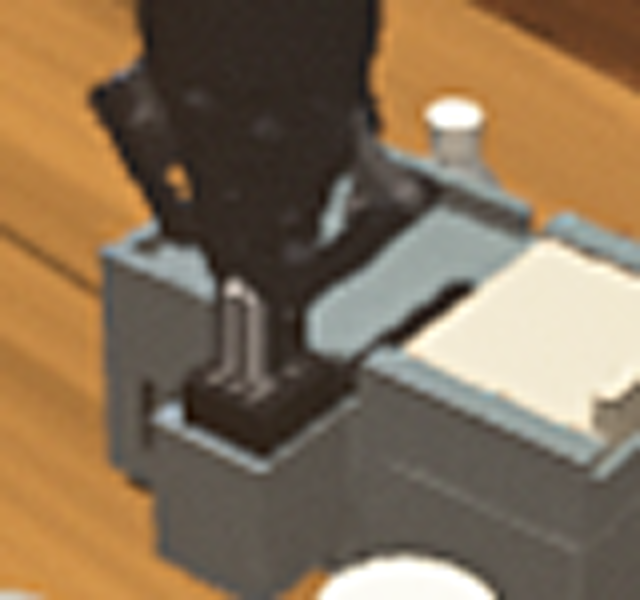

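The tab is moving: the hook bar at (430,310) sits lower than before. The force readout doesn't show the 4 N, so I'll also track joint torques and the picture while pressing on.

Emit:
send_rows(
  moves=[
    {"gripper": 0, "linear": [0, 0, -0.002], "yaw": 0},
    {"gripper": 0, "linear": [0, 0, -0.004], "yaw": 0},
    {"gripper": 0, "linear": [0, 0, -0.004], "yaw": 0},
  ],
)

```text
clock: 4.87
position: [0.4819, -0.103, 0.0939]
tcp_rot: [0.253, -3.131, 0.0]
contact_force: [-1.3, -0.3, -0.5]
width: 0.002
grasp_force: 0.0
```

```bash
cat > hk.py <<'E'
from plant import env
import cv2,numpy as np
s=env.state();print(s["position"].round(4),s["contact_force"].round(2),s["tau"].round(2))
g=env.snapshot("side")[:,:,::-1]
a=cv2.resize(g[170:245,250:330],(640,600),interpolation=cv2.INTER_CUBIC)
for c in (400,420,440): print(c,a[240:350:6,c].mean(1).astype(int).tolist())
print([cv2.imread(f"pics/{n}.png")[240:350:6,420].mean(1).astype(int).tolist() for n in("c4","c5")])
E
python3 hk.py
```

```text
[ 0.4819 -0.103   0.0939] [-1.29 -0.26 -0.53] [-1.000e-02 -5.109e+01 -7.400e-01 -1.715e+01  2.000e-02 -5.000e-02
 -1.000e-02]
400 [47, 96, 150, 174, 171, 162, 163, 164, 164, 164, 166, 167, 172, 171, 150, 96, 50, 68, 136]
420 [167, 171, 164, 163, 160, 160, 164, 163, 162, 165, 168, 170, 142, 81, 41, 112, 197, 243, 239]
440 [161, 160, 159, 160, 161, 163, 164, 166, 170, 146, 93, 32, 58, 152, 231, 243, 238, 230, 231]
[[160, 161, 161, 160, 160, 162, 166, 173, 169, 121, 53, 40, 33, 30, 45, 110, 195, 242, 239], [163, 161, 161, 161, 160, 161, 163, 164, 171, 171, 149, 95, 44, 24, 48, 110, 194, 242, 240]]
```

The tab tracks the fingers and is about 7.5 mm in, so fully in should be near TCP z = 0.0865.

Emit:
send_rows(
  moves=[
    {"gripper": 0, "linear": [0, 0, -0.002], "yaw": 0},
    {"gripper": 0, "linear": [0, 0, -0.004], "yaw": 0},
    {"gripper": 0, "linear": [0, 0, -0.005], "yaw": 0},
    {"gripper": 0, "linear": [0, 0, -0.006], "yaw": 0},
    {"gripper": 0, "linear": [0, 0, -0.006], "yaw": 0},
  ],
)

```text
clock: 5.33
position: [0.4819, -0.103, 0.0879]
tcp_rot: [0.253, -3.131, -0.0]
contact_force: [-0.5, -0.3, 0.2]
width: 0.001
grasp_force: 0.0
```

```bash
python3 hk.py
```

```text
[ 0.4819 -0.103   0.0879] [-0.47 -0.32  0.16] [-1.000e-02 -5.133e+01 -7.200e-01 -1.682e+01  1.000e-02 -1.000e-02
 -1.000e-02]
400 [44, 35, 35, 56, 112, 163, 175, 167, 164, 165, 166, 165, 165, 165, 164, 162, 164, 173, 181]
420 [73, 112, 154, 170, 169, 162, 163, 162, 164, 165, 164, 162, 161, 160, 165, 188, 219, 238, 233]
440 [168, 165, 162, 161, 162, 164, 164, 161, 162, 162, 159, 155, 171, 204, 232, 236, 233, 231, 231]
[[160, 161, 161, 160, 160, 162, 166, 173, 169, 121, 53, 40, 33, 30, 45, 110, 195, 242, 239], [163, 161, 161, 161, 160, 161, 163, 164, 171, 171, 149, 95, 44, 24, 48, 110, 194, 242, 240]]
```

Emit:
send_rows(
  moves=[
    {"gripper": 0, "linear": [0, 0, -0.001], "yaw": 0},
    {"gripper": 0, "linear": [0, 0, -0.002], "yaw": 0},
    {"gripper": 0, "linear": [0, 0, -0.002], "yaw": 0},
    {"gripper": 0, "linear": [0, 0, -0.002], "yaw": 0},
  ],
)

```text
clock: 5.72
position: [0.482, -0.1031, 0.0869]
tcp_rot: [-0.253, 3.131, -0.001]
contact_force: [-3.4, 1.0, 11.4]
width: -0.0
grasp_force: 5.8
```

Emit:
send_rows(
  moves=[
    {"gripper": 0, "linear": [0, 0, -0.0005], "yaw": 0},
    {"gripper": 0, "linear": [0, 0, -0.001], "yaw": 0},
    {"gripper": 0, "linear": [0, 0, -0.001], "yaw": 0},
  ],
)

```text
clock: 5.97
position: [0.482, -0.103, 0.0868]
tcp_rot: [-0.253, 3.13, -0.001]
contact_force: [-6.3, 1.2, 22.3]
width: -0.002
grasp_force: 11.3
```

The tab is fully in: the fingers stopped at z = 0.0868 with the force up to 22 N. Now I'll lift and go behind the rib.

Emit:
send_rows(
  moves=[
    {"gripper": 0, "linear": [0, 0, 0.02], "yaw": 0},
    {"gripper": 0, "linear": [0, 0, 0.045], "yaw": 0},
    {"gripper": 0, "linear": [0, 0, 0.065], "yaw": 0},
    {"gripper": 0, "linear": [0.018, -0.02, 0.07], "yaw": 0},
    {"gripper": 0, "linear": [0.036, -0.04, 0.07], "yaw": 0},
    {"gripper": 0, "linear": [0.054, -0.06, 0.07], "yaw": 0},
    {"gripper": 0, "linear": [0.072, -0.08, 0.07], "yaw": 0},
    {"gripper": 0, "linear": [0.09, -0.1, 0.07], "yaw": 0},
    {"gripper": 0, "linear": [0.108, -0.118, 0.07], "yaw": 0},
    {"gripper": 0, "linear": [0.108, -0.118, 0.06], "yaw": 0},
    {"gripper": 0, "linear": [0.108, -0.118, 0.045], "yaw": 0},
    {"gripper": 0, "linear": [0.108, -0.118, 0.03], "yaw": 0},
    {"gripper": 0, "linear": [0.108, -0.118, 0.03], "yaw": 0},
    {"gripper": 0, "linear": [0.108, -0.118, 0.03], "yaw": 0},
  ],
)

```text
clock: 7.13
position: [0.5891, -0.2204, 0.1142]
tcp_rot: [0.253, -3.129, -0.002]
contact_force: [0.2, 0.0, 0.9]
width: -0.003
grasp_force: 0.0
```

```bash
python3 - <<'E'
from plant import env
import cv2,numpy as np
s=env.state();print(s["position"],s["contact_force"])
a=cv2.resize(env.snapshot("side")[:,:,::-1][165:255,255:355],(660,594),interpolation=cv2.INTER_CUBIC)
cv2.imwrite("pics/d1.png",a)
E
```

```text
[ 0.58905975 -0.22041473  0.11420345] [0.15607537 0.02065084 0.90016434]
```

View pics/d1.png

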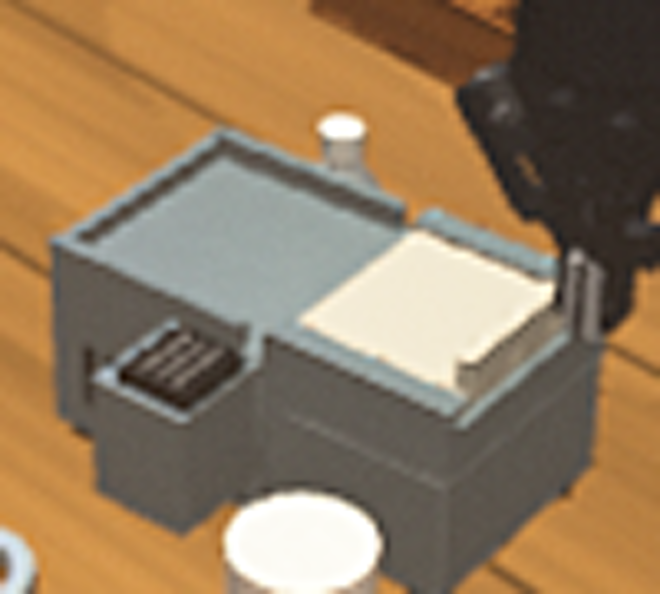

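```bash
python3 - <<'E'
from h import *
q=lambda X:((proj("side",X)-[255,165])*6.6).round(0).tolist()
c,s=np.cos(1.7332),np.sin(1.7332)
Wc=lambda x,y,z:[.5786+c*x/1e3-s*y/1e3,-.1492+s*x/1e3+c*y/1e3,z/1e3-.0057]
print(q([[.589,-.2204,z] for z in(.103,.114,.124)]))
print("cover rear mid",q([Wc(-42,0,114),Wc(-42,0,105),Wc(-72,0,124),Wc(-72,-30,124),Wc(-48,-58,105),Wc(-48,58,105),Wc(-42,35,114),Wc(-42,-35,114)]))
E
```

```text
[[581.0, 365.0], [583.0, 342.0], [585.0, 321.0]]
cover rear mid [[519.0, 325.0], [518.0, 343.0], [586.0, 332.0], [627.0, 297.0], [609.0, 284.0], [447.0, 418.0], [469.0, 366.0], [568.0, 285.0]]
```

The tab is down, the hook is out of the way, and the fingertip at (590,335) is where I predicted, behind mid-rib. Now down and push.

Emit:
send_rows(
  moves=[
    {"gripper": 0, "linear": [0, 0, -0.012], "yaw": 0},
    {"gripper": 0, "linear": [0, 0, -0.021], "yaw": 0},
    {"gripper": 0, "linear": [0, 0, -0.021], "yaw": 0},
    {"gripper": 0, "linear": [-0.0008, 0.005, -0.021], "yaw": 0},
    {"gripper": 0, "linear": [-0.0016, 0.01, -0.021], "yaw": 0},
    {"gripper": 0, "linear": [-0.0024, 0.015, -0.021], "yaw": 0},
    {"gripper": 0, "linear": [-0.0032, 0.02, -0.021], "yaw": 0},
    {"gripper": 0, "linear": [-0.004, 0.025, -0.021], "yaw": 0},
    {"gripper": 0, "linear": [-0.0048, 0.03, -0.021], "yaw": 0},
    {"gripper": 0, "linear": [-0.0048, 0.03, -0.021], "yaw": 0},
  ],
)

```text
clock: 8.02
position: [0.5854, -0.1897, 0.0946]
tcp_rot: [-0.255, 3.131, 0.0]
contact_force: [-0.3, -0.1, 1.0]
width: -0.001
grasp_force: 0.0
```

```bash
python3 - <<'E'
from plant import env
import cv2
s=env.state();print(s["position"],s["contact_force"])
g=env.snapshot("side")[:,:,::-1]; cv2.imwrite("pics/e1.png",g)
a=cv2.resize(g[165:255,255:355],(660,594),interpolation=cv2.INTER_CUBIC)
o=cv2.imread("pics/d1.png")
# cover front edge scan along slide axis line in image (d1 px): centre (355,280)->(-2.17,-1)
for im in(o,a): print([int(im[int(300-t),int(400-2.17*t)].sum()//3) for t in range(0,120,3)])
E
```

```text
[ 0.585388   -0.18967836  0.0946288 ] [-0.2514331  -0.06411057  1.00118855]
[230, 230, 231, 230, 230, 231, 238, 217, 166, 161, 163, 164, 163, 164, 164, 163, 164, 163, 165, 165, 163, 162, 163, 163, 161, 162, 159, 160, 159, 160, 160, 159, 160, 161, 166, 149, 93, 73, 122, 163]
[229, 229, 229, 229, 230, 230, 229, 230, 230, 232, 240, 205, 159, 160, 164, 163, 165, 164, 163, 163, 161, 163, 163, 163, 161, 160, 160, 160, 160, 161, 161, 161, 159, 161, 165, 148, 94, 73, 123, 163]
```

The cover has slid about 12 mm with the push. I'll continue another 82 mm.

Emit:
send_rows(
  moves=[
    {"gripper": 0, "linear": [-0.0008, 0.005, 0], "yaw": 0},
    {"gripper": 0, "linear": [-0.0016, 0.01, 0], "yaw": 0},
    {"gripper": 0, "linear": [-0.0024, 0.015, 0], "yaw": 0},
    {"gripper": 0, "linear": [-0.0032, 0.02, 0], "yaw": 0},
    {"gripper": 0, "linear": [-0.004, 0.025, 0], "yaw": 0},
    {"gripper": 0, "linear": [-0.0049, 0.03, 0], "yaw": 0},
    {"gripper": 0, "linear": [-0.0057, 0.035, 0], "yaw": 0},
    {"gripper": 0, "linear": [-0.0065, 0.04, 0], "yaw": 0},
    {"gripper": 0, "linear": [-0.0073, 0.045, 0], "yaw": 0},
    {"gripper": 0, "linear": [-0.0081, 0.05, 0], "yaw": 0},
    {"gripper": 0, "linear": [-0.0089, 0.055, 0], "yaw": 0},
    {"gripper": 0, "linear": [-0.0097, 0.06, 0], "yaw": 0},
    {"gripper": 0, "linear": [-0.0105, 0.065, 0], "yaw": 0},
    {"gripper": 0, "linear": [-0.0113, 0.07, 0], "yaw": 0},
    {"gripper": 0, "linear": [-0.0122, 0.075, 0], "yaw": 0},
    {"gripper": 0, "linear": [-0.0128, 0.079, 0], "yaw": 0},
    {"gripper": 0, "linear": [-0.0132, 0.081, 0], "yaw": 0},
    {"gripper": 0, "linear": [-0.0132, 0.081, 0], "yaw": 0},
  ],
)

```text
clock: 9.57
position: [0.5718, -0.1091, 0.0941]
tcp_rot: [0.254, -3.131, -0.001]
contact_force: [-0.1, 0.6, 0.7]
width: -0.0
grasp_force: 0.0
```

Emit:
send_rows(
  moves=[
    {"gripper": 0, "linear": [0.002, -0.012, 0], "yaw": 0},
    {"gripper": 0, "linear": [0.002, -0.015, 0.02], "yaw": 0},
    {"gripper": 0, "linear": [0.002, -0.015, 0.05], "yaw": 0},
    {"gripper": 0, "linear": [0.002, -0.015, 0.09], "yaw": 0},
    {"gripper": 0, "linear": [0.002, -0.055, 0.12], "yaw": 0},
    {"gripper": 0, "linear": [0.002, -0.095, 0.15], "yaw": 0},
    {"gripper": 0, "linear": [0.002, -0.135, 0.17], "yaw": 0},
    {"gripper": 0, "linear": [0.002, -0.17, 0.18], "yaw": 0},
    {"gripper": 0, "linear": [0.002, -0.2, 0.18], "yaw": 0},
    {"gripper": 0, "linear": [0.002, -0.2, 0.18], "yaw": 0},
  ],
)

```text
clock: 10.4
position: [0.571, -0.3222, 0.2751]
tcp_rot: [0.234, -3.132, 0.012]
contact_force: [-1.5, -0.7, -1.0]
width: -0.001
grasp_force: 0.0
```

```bash
python3 - <<'E'
from plant import env
import cv2,numpy as np
a=cv2.resize(env.snapshot("side")[:,:,::-1][165:255,250:350],(480,432),interpolation=cv2.INTER_CUBIC)
b=cv2.resize(env.snapshot("top")[:,:,::-1][145:253,240:320],(320,432),interpolation=cv2.INTER_CUBIC)
cv2.imwrite("pics/f1.png",np.hstack([a,b]))
E
```

```text
(no output)
```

View pics/f1.png

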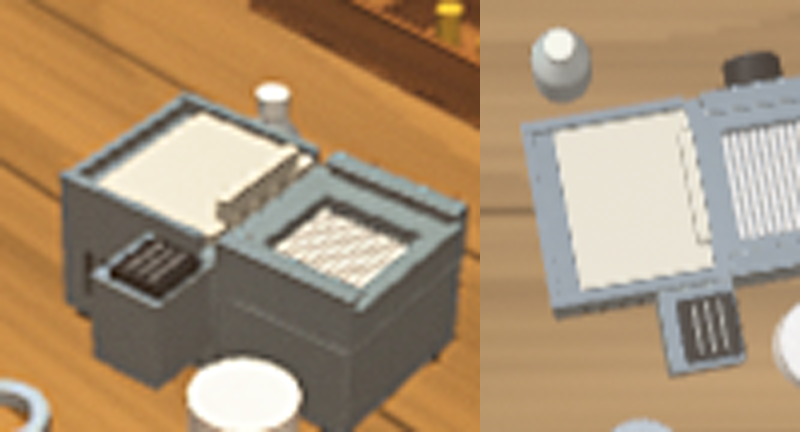

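The cover lies flat on the ledge at (205,170) and clear of the seat. The filter opening at (345,245) is wholly uncovered, the tab is still in, and the bystanders are unmoved. I'm handing it in.

```bash
python3 -c "
from plant import env
print(env.sign_off())"
```

```text
the job is handed in; nothing more can be done
None
```

I pressed the tab fully in, then slid the cover about 94 mm flat onto the ledge; the opening is wholly uncovered, I saw no bystander moved, and the job was handed in at about 10.5 s.

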